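# Lock the fixture and poise the swing lever over it

## Robot

A 6-joint arm with a two-finger parallel gripper is mounted at the origin on a cart in front of the work surface, level with it; the furniture and walls round the work are solid. World frame = base frame: x ahead of the robot, y to its left, z up, the work surface at z = 0. Lengths are in m, angles in rad, forces in N, time in s.
With the tool pointing down it reaches from about 0.25 to 0.775 m from the base axis. Payload 4 kg.
Tool frame: the origin (TCP) lies midway between the tips of the shut fingers; the grasp point (between the pads) lies grip_point_offset behind it (grip_point_offset is the distance from the TCP to the grasp point, in m); z points along the fingers, y is the line along which they close (so a half turn about z gives the same grasp; the last joint's range is limited). The gripper opens to 94 mm and grips with 3 to 60 N. Pads are 16 mm wide; open, the fingers measure 119 mm over their backs; the gripper's body (75 mm by 177 mm) begins 78 mm behind the grasp point.
Start: joints at [-1.34, 0.087, 1.371, -0, 1.684, -0.103], TCP at [0.18, -0.52, 0.206] pointing down, gripper open.
Joint ranges: [-3.1, 3.1], [-0.76, 2.03], [0.27, 2.55], [-1.08, 4.22], [0.17, 2.65], [-2.57, 2.57]. Speed limits (rad/s): [2.79, 2.79, 3.14, 3.14, 3.14, 3.14].

## Interface

Orientations are given as [roll, pitch, yaw] about the fixed x, y, z axes, in that order (R = Rz(yaw) Ry(pitch) Rx(roll)).
In Python, from bench import * gives the robot as it stands. The module is installed in compiled form; this text tells all that it offers.
- The arm moves only by the tool apply_moves, never from a script. Its argument "commands" is a list of rows, each a list of 7 numbers: the turn, a rotation vector about the world's x, y, z in rad, then the shift along the world's x, y, z in m, then the opening in per cent of the stroke, from 0 (shut) to 100 (fully open). In form: [[ax, ay, az, x, y, z, jaw], ...]. A call has exactly 5 rows; each row is the pose to reach, as a shift and turn from the pose commanded when the call began; what a row does not reach only later rows make up. A row lasts 1/10 s, in which the tool goes at most 50 mm and 8.59 degrees, less where a joint would pass 70% of its speed; a pose out of reach is approached as far as the arm can. A call with a gripper value outside its range is refused whole. The fingers move at their own pace and stop on an object; the grip force is fixed at half the most. Time passes only in rows, so rows that repeat a pose let the fingers close, or fill a call up. It gives the time, the measured TCP pose, the force, the opening and the grip force at its end, in the units of the state.
- get_obs(): the state, without advancing time (a new reading comes with each control period).
- snapshot(name): name is "scene" or "top"; returns a dict with "pixels" (420x560x3 uint8, red, green, blue), "vertical_fov" (degrees; the focal length in pixels is half the picture's height over the tangent of half this angle, whatever the lens; pixels are square), "cx", "cy" (the principal point, pixels), "rvec" (rotation vector, rad) and "tvec" (3), from world to camera coordinates, as OpenCV has them. Camera axes: x right, y down, z forward; pixel columns grow to the right and rows downward; lengths in m; the calibration is good to about 2 mm. A picture is of the moment at which its call begins. There is no depth.
- close_job(): hands the job in; it is judged then, once.
Trained networks look in the newest picture that a camera, given by its name, has taken for a name from the list of things; names that differ only in an ending like _2 or _b are one class to them, and where a whole thing is asked for, a point or a joint stands for the part that bears it (a point fixed in the world has none). Each returns a list of dicts, best first, with "score" (0 to 1); they miss things now and then, are a little off and sometimes report something else, mostly with a low value. They report only what shows in the picture. A call takes as long as a camera call.
- masks_of(camera, query): "mask" (420x560 bool, what is visible of it) and "extent" ([left, top, right, bottom] in pixels, round what is visible of it).
- place_of(camera, query): "pixel" ([column, row] in pixels: a listed point, or the origin of a listed thing).
The state is a dict: "time": time; "joint_positions": joint angles; "qvel": joint speeds; "joint_torque": joint torques, N m; "tool_pos": TCP position; "ee_rot": TCP orientation; "wrist_force": force on the tool from outside, world axes, zero at the start; "wrist_torque": the same for the moment, N m; "width": finger opening in m; "finger_force": force on a finger pad.
Only numpy, scipy, OpenCV 4.12 (cv2) and the standard library are available. Lean on these libraries where they do the work, as an engineer would, in place of code of your own. Each camera call takes 0.05 s, during which the arm holds its last target. There are 200 camera calls.

## Task

Turn the fixture's lock ring by its knob until the white line on the ring meets the black line on the base, so that the tooling plate is drawn down and cannot shift. Then lift the cast swing lever by its balance point and hold it level over the fixture, hub bore straight above the thick post and eye straight above the thin pin, a couple of centimetres clear of both and never touching the fixture with it. Finish while still holding it there: a colleague will slip a shim over the post and guide the lever down; leave the tin, screwdriver and pliers where they lie.

Things in the scene. Friction and masses are not known exactly. Their poses are not given: they have to be found in the camera images.
- fixture: fixed assembly fixture: round steel base 112 mm across, 14 mm high; on it a dark knurled lock ring 86 mm across; across the top an aluminium tooling plate 36 x 172 mm, its top 40 mm above the bench when locked. Origin: on the ring's axis, at bench level. y axis along the plate from post (y = -65 mm) to pin (+65 mm); -x is the front; the base's black locked line lies there, a little left
- lock_ring (a joint): lock ring angle, rad: 0 open, 1.20 locked (its white line meets the base's black line); a stop ends it at 1.25. It grows as the ring turns clockwise seen from above (the knob sweeps across the front from right to left as the robot sees it). Starts at 0 to 0.45, stays where left, takes about 2 N at the knob. Ramps draw the tooling plate 2.5 mm down as it locks
- lock_knob (a point): middle of the upright black knob on the ring's lever, 72 mm from the ring's axis and 50 mm above the bench; it moves with the ring. Round grip 16 mm across, 34 mm tall (33 to 67 mm above the bench). The flat lever below it is 14 mm wide, its top 26 mm above the bench. The tooling plate stays over 40 mm from the knob's centre
- ring_axis (a point): point on the vertical axis of the lock ring, at the height of lock_knob (50 mm above the bench)
- post_tip (a point): top centre of the thick locating post of the tooling plate, 14 mm in diameter, standing 31 mm above the plate: 71 mm above the bench when locked
- pin_tip (a point): top centre of the thin locating pin, 8 mm in diameter, 23 mm tall: 63 mm above the bench when locked, 130 mm from the post
- lever_balance (a point): balance point of the loose cast swing lever (0.4 to 0.6 kg), on the centre line of its straight arm, 20 mm above the lever's flat underside. Axes: x along the arm from the heavy hub to the small eye, z up. Arm 16 mm wide, 24 mm deep (8 to 32 mm above the underside). 45 mm from the hub's bore axis, 85 mm from the eye's. Starts flat on the plywood board
- hub_bore (a point): centre of the hub's bore at the lever's underside; hub 44 mm across and 41 mm high, bore 20 mm across, right through
- eye_bore (a point): centre of the eye's bore at the lever's underside; eye 28 mm across and 33 mm high, bore 11 mm across, right through; 130 mm from the hub's bore
- solder_tin_mid (a point): centre of a round green tin, 68 mm across and 23 mm high; a bystander
- screwdriver_red_mid (a point): centre of a red screwdriver lying flat, 145 mm long, 18 mm thick; a bystander
- long_nose_pliers_mid (a point): centre of blue-handled pliers lying flat, 148 x 44 x 14 mm; a bystander
- layout_board: fixed plywood board on which the lever lies, 120 x 240 x 12 mm, its long side roughly along y; origin at the centre of its underside, at bench level

How it is judged:
On the way, in this order (a step that is already met when the one before it is completed fails the run):
1. the lock ring is turned to its locked mark while the lever still lies on its board (value of joint lock_ring above 1.1 rad and height (world z) of lever_balance below 0.038 m), for 0.2 s.
2. the lever is lifted clear of its board, gripped at its balance point (height (world z) of each of hub_bore, eye_bore above 0.03 m and x of the grasp point in the frame of lever_balance between -0.015 and 0.015 m), for 0.2 s.
At the end, for the whole second after the job is handed in: ring at least 1.10 rad; lever still in the fingers, touching nothing else, gripped within 15 mm of its balance point along the arm, level within 5 degrees, hub bore within 10 mm of the post's axis, eye bore within 12 mm of the pin's, hub underside 8 to 50 mm above the post's top (value of joint lock_ring above 1.1 rad and horizontal distance between hub_bore and post_tip below 0.01 m and horizontal distance between eye_bore and pin_tip below 0.012 m and z of hub_bore in the frame of post_tip between 0.008 and 0.05 m and angle between lever_balance's own z axis and vertical below 0.09 rad and x of the grasp point in the frame of lever_balance between -0.015 and 0.015 m and contact force between the fingers and swing_lever above 1 N and contact force between swing_lever and fixture below 0.1 N and linear speed of swing_lever below 0.02 m/s and angular speed of swing_lever below 0.15 rad/s); the arm keeps its last pose, push and grip.
It fails at once if the lever knocks against the fixture (contact force between swing_lever and fixture above 1 N).
It fails at once if a bystander is pushed more than 25 mm from its place (distance of any of solder_tin_mid, screwdriver_red_mid, long_nose_pliers_mid from where it was at the start of the episode above 0.025 m).
It also fails if it takes over 58 s, if anything falls off the work surface, if the arm or the gripper's body presses on something with over 40 N, if the wrist force passes 120 N, or if a joint passes its speed limit or range.

## Working session

There is one attempt and no reset: what is moved stays moved. The work goes in short steps, Python scripts to look and compute and a tool call to move; the robot and the scene stay as the last step left them, time stands still between calls to the robot, and variables do not carry over. Pictures are saved under pics/ and viewed, at most 10 in all, crops included, and the job is handed in when it is done.

Besides the shell and the picture viewer there is one more tool, called after "Emit:" by a JSON object that holds its "name" and its "arguments". apply_moves: Moves the arm, as the interface text tells. Its arguments: {"type":"object","properties":{"commands":{"type":"array"}},"required":["commands"]}

```bash
mkdir -p pics; cat > h.py <<'E'
from bench import *
import numpy as np, cv2
def snap(n):
    s=snapshot(n); f=s["pixels"].shape[0]/2/np.tan(np.radians(s["vertical_fov"])/2)
    s["K"]=np.array([[f,0,s["cx"]],[0,f,s["cy"]],[0,0,1.]]); s["R"]=cv2.Rodrigues(np.array(s["rvec"],float))[0]; s["t"]=np.array(s["tvec"],float).ravel(); return s
def ray(s,px,z):
    d=s["R"].T@np.linalg.inv(s["K"])@np.array([px[0],px[1],1.]); c=-s["R"].T@s["t"]
    return c+d*(z-c[2])/d[2]
def proj(s,P):
    return cv2.projectPoints(np.array(P,float).reshape(-1,3),np.array(s["rvec"],float),s["t"],s["K"],None)[0].reshape(-1,2)
def save(s,n): cv2.imwrite("pics/"+n,cv2.cvtColor(s["pixels"],cv2.COLOR_RGB2BGR))
E
python3 - <<'E'
from h import *
np.set_printoptions(precision=4,suppress=True)
Z=dict(fixture=0,lock_knob=.05,ring_axis=.05,post_tip=.0735,pin_tip=.0655,lever_balance=.032,hub_bore=.012,eye_bore=.012,solder_tin_mid=.0115,screwdriver_red_mid=.009,long_nose_pliers_mid=.007,layout_board=0)
for c in("scene","top"):
    s=snap(c); save(s,c+"0.png"); print(c,-s["R"].T@s["t"])
    for k,z in Z.items():
        for d in place_of(c,k)[:2]: print(k,round(d["score"],2),np.round(d["pixel"],1),ray(s,d["pixel"],z)[:2])
o=get_obs();print(o)
E
```

```text
scene [0.6413 0.9601 0.9173]
fixture 0.85 [233.4 190. ] [ 0.497 -0.201]
lock_knob 0.69 [255.5 166.7] [ 0.4259 -0.2281]
ring_axis 0.69 [236.9 174.3] [ 0.4834 -0.205 ]
post_tip 0.76 [226.8 157.4] [ 0.5014 -0.2591]
pin_tip 0.55 [238.9 186.1] [ 0.4903 -0.1311]
lever_balance 0.58 [271.9 275.2] [0.47   0.1698]
hub_bore 0.87 [273.9 267.9] [0.4564 0.1305]
eye_bore 0.79 [273.1 312.4] [0.488  0.2584]
solder_tin_mid 0.64 [343.2 298.5] [0.3273 0.2575]
screwdriver_red_mid 0.45 [308.6 259.2] [0.3679 0.1198]
long_nose_pliers_mid 0.55 [295.7 186.7] [ 0.324 -0.165]
layout_board 0.6 [275.9 286.6] [0.4628 0.1779]
top [0.3169 0.0114 0.9121]
fixture 0.98 [362.9 190.2] [ 0.4842 -0.196 ]
lock_knob 0.65 [384.3 216.4] [ 0.4197 -0.2308]
ring_axis 0.65 [377.  183.9] [ 0.4897 -0.2151]
ring_axis 0.39 [341.3 182.7] [ 0.4899 -0.1379]
post_tip 0.57 [406.1 182. ] [ 0.491  -0.2702]
pin_tip 0.77 [342.5 183.3] [ 0.4856 -0.1378]
pin_tip 0.27 [197.2 198.4] [0.4437 0.1668]
lever_balance 0.77 [196.5 191.9] [0.463  0.1752]
lever_balance 0.43 [385. 218.] [ 0.4184 -0.2373]
hub_bore 0.77 [217.5 200.1] [0.4493 0.1314]
hub_bore 0.62 [344.3 183.2] [ 0.4966 -0.1513]
eye_bore 0.63 [160.3 180.6] [0.4893 0.2609]
solder_tin_mid 0.72 [367.  191.2] [ 0.4801 -0.2027]
solder_tin_mid 0.65 [156.6 255.7] [0.3223 0.2588]
screwdriver_red_mid 0.61 [216.2 239.2] [0.3624 0.1306]
long_nose_pliers_mid 0.61 [351.4 262.1] [ 0.3208 -0.1696]
layout_board 0.94 [199.4 198. ] [0.4545 0.1739]
{'time': 1.3, 'joint_positions': array([-1.3401,  0.0872,  1.3707,  0.    ,  1.6836, -0.1031]), 'qvel': array([-0.0011,  0.0003,  0.0003, -0.0004,  0.0004,  0.0003]), 'joint_torque': array([  0.    , -34.0042, -30.259 ,   0.0718,   0.0237,  -0.    ]), 'tool_pos': array([ 0.1802, -0.5197,  0.2055]), 'ee_rot': array([ 3.1415, -0.    ,  0.3338]), 'wrist_force': array([ 0.7352, -0.7168,  0.6207]), 'wrist_torque': array([-0.0084, -0.0025, -0.0649]), 'finger_force': 0.0, 'width': 0.09394318692159194}
```

```bash
cd pics; python3 -c "
import cv2,numpy as np
a=cv2.imread('scene0.png');b=cv2.imread('top0.png');cv2.imwrite('both.png',cv2.resize(np.vstack([a,b]),(448,672))[:600] if 0 else cv2.resize(np.hstack([a,b]),(800,300)))"
```

```text
(no output)
```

View pics/top0.png

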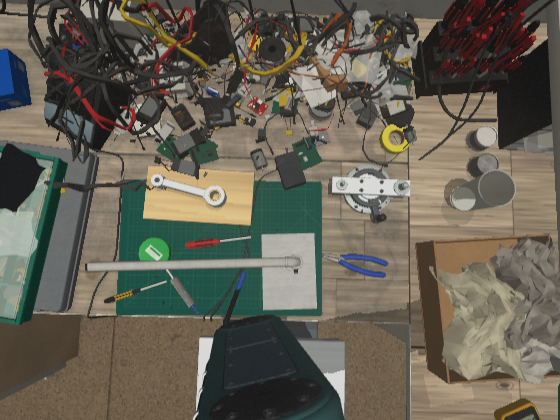

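View pics/scene0.png

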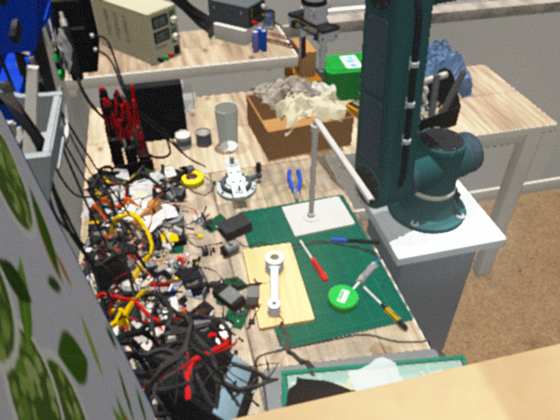

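```bash
python3 - <<'E'
from h import *
import bench
np.set_printoptions(precision=4,suppress=True)
print([n for n in dir(bench) if n[0]!='_'], getattr(bench,'grip_point_offset',None))
S=snap("scene");T=snap("top")
def tri(a,b):
    P=[s["K"]@np.c_[s["R"],s["t"]] for s in(S,T)]
    X=cv2.triangulatePoints(P[0],P[1],np.array(a,float).reshape(2,1),np.array(b,float).reshape(2,1)).ravel();X=X[:3]/X[3]
    return X,[np.linalg.norm(proj(s,X)[0]-p) for s,p in((S,a),(T,b))]
print("boom corner",tri((315,125),(298,262)),"boom end",tri((376,199),(90,267)),"postbase",ray(S,(310,219),0))
pr={'post':((226.8,157.4),(406.1,182)),'pin':((238.9,186.1),(342.5,183.3)),'knob':((255.5,166.7),(384.3,216.4)),'bal':((271.9,275.2),(196.5,191.9)),'hub':((273.9,267.9),(217.5,200.1)),'eye':((273.1,312.4),(160.3,180.6))}
for k,v in pr.items(): print(k,tri(*v))
a=cv2.resize(T["pixels"][150:240,315:425],None,fx=5,fy=5,interpolation=cv2.INTER_CUBIC)
b=cv2.resize(S["pixels"][140:210,205:275],None,fx=5,fy=5,interpolation=cv2.INTER_CUBIC)
c=cv2.resize(T["pixels"][155:235,135:260],None,fx=2.0,fy=2.0)
im=np.zeros((600,800,3),np.uint8); im[:450,:550]=a; im[0:350,550:800]=b[:, 50:300]; im[440:600,550:800]=c
cv2.imwrite("pics/crop1.png",im[:,:,::-1])
E
```

```text
['IKError', 'close_job', 'get_obs', 'grip_point_offset', 'masks_of', 'place_of', 'snapshot'] 0.0188
boom corner (array([ 0.3181, -0.0323,  0.2862]), [np.float64(0.19602918904792604), np.float64(0.48333991512732943)]) boom end (array([0.2966, 0.2754, 0.3061]), [np.float64(1.6769964446862409), np.float64(3.3885063877602843)]) postbase [ 0.3206 -0.03    0.    ]
post (array([ 0.4973, -0.2759,  0.0607]), [np.float64(0.8078859684242712), np.float64(1.7675272723839972)])
pin (array([ 0.4883, -0.1395,  0.0585]), [np.float64(0.3157426715011974), np.float64(0.6476560365105858)])
knob (array([ 0.4231, -0.2331,  0.0456]), [np.float64(0.6552154130274562), np.float64(1.4245374726354925)])
bal (array([0.4676, 0.1733, 0.0344]), [np.float64(1.3934833124731811), np.float64(2.3889893752644826)])
hub (array([0.4536, 0.1303, 0.0106]), [np.float64(1.112526221797659), np.float64(1.9373356907972694)])
eye (array([0.4886, 0.2603, 0.0145]), [np.float64(0.0709244436952379), np.float64(0.11289371512532773)])
```

View pics/crop1.png

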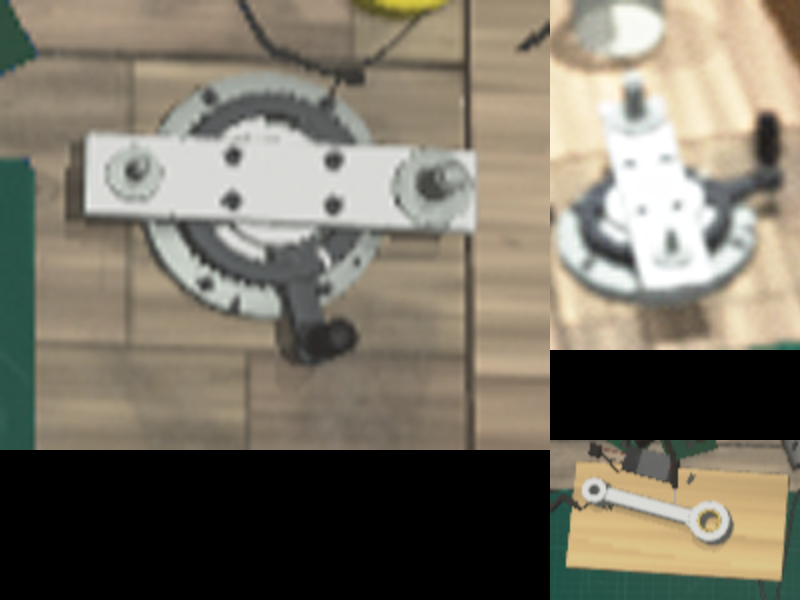

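```bash
cat > fit.py <<'E'
from h import *
from scipy.optimize import least_squares
def fitfix(S,T,obs,dz=0.0025):
    # obs: list of (cam, local xyz, pixel, weight)
    def r(p):
        c,s=np.cos(p[2]),np.sin(p[2]); R=np.array([[c,-s,0],[s,c,0],[0,0,1]])
        return np.concatenate([w*(proj(cam,R@np.array(L)+[p[0],p[1],0])[0]-px) for cam,L,px,w in obs])
    q=least_squares(r,[.487,-.2,0],loss='soft_l1'); return q.x,r(q.x)
E
python3 - <<'E'
from fit import *
np.set_printoptions(precision=4,suppress=True)
S=snap("scene");T=snap("top")
a=.0735;b=.0655
obs=[(T,(0,-.065,a),(405.6,185.3),1),(T,(0,.065,b),(342.4,183.2),1),(S,(0,-.065,a),(226.8,157.6),1),(S,(0,.065,b),(238.9,186.1),1),(T,(0,0,0),(362.9,190.2),1),(S,(0,0,0),(233.4,190),1)]
x,r=fitfix(S,T,obs);print("fix",x,r.reshape(-1,2))
def ang(p): # angle around axis, clockwise-positive from front (-x local), left positive
    d=p[:2]-x[:2]; c,s=np.cos(-x[2]),np.sin(-x[2]); l=np.array([c*d[0]-s*d[1],s*d[0]+c*d[1]]); return np.arctan2(l[1],-l[0]),np.hypot(*l)
print("black",ang(ray(T,(362,210.6),.014)),"white",ang(ray(T,(380,200.4),.024)),"knobtop",ang(ray(T,(383.5,217),.067)),"knob net",ang(ray(T,(384.3,216.4),.05)),ang(ray(S,(255.5,166.7),.05)))
m=masks_of("top","lock_knob");print(m and (m[0]["score"],m[0]["extent"],np.argwhere(m[0]["mask"]).mean(0)))
# lever fit
def lev(p):
    c,s=np.cos(p[2]),np.sin(p[2]); return [np.array([p[0]+c*d,p[1]+s*d,z]) for d,z in((0,.032),(-.045,.012),(.085,.012),(-.045,.053),(.085,.045))]
px=[(T,0,(196.5,191.9)),(T,1,(217.5,200.1)),(T,2,(160.3,180.6)),(S,0,(271.9,275.2)),(S,1,(273.9,267.9)),(S,2,(273.1,312.4))]
f=lambda p: np.concatenate([proj(c,lev(p)[i])[0]-q for c,i,q in px])
q=least_squares(f,[.465,.173,1.3],loss='soft_l1');print("lever",q.x,f(q.x).reshape(-1,2))
im=T["pixels"].copy()
for P in lev(q.x): 
    print(proj(T,P)[0])
for n,s in(("top",T),("scene",S)):
  for k in("swing_lever","lever_balance"):
    try:
        m=masks_of(n,k)
        if m:
            mm=m[0]["mask"].astype(np.uint8); ys,xs=np.nonzero(mm); print(n,k,m[0]["score"],m[0]["extent"],len(xs))
    except Exception as e: print(e)
E
```

```text
fix [ 0.4872 -0.2011 -0.002 ] [[-1.4584 -1.5052]
 [-0.709  -0.7452]
 [ 4.6101 -2.2645]
 [ 0.7544 -1.2795]
 [ 2.2151 -1.2484]
 [ 3.4011 -0.5351]]
black (np.float64(0.18968975049232314), np.float64(0.05271732968336607)) white (np.float64(-0.7590582691647618), np.float64(0.040041703557019255)) knobtop (np.float64(-0.3185579412517727), np.float64(0.07456240429229602)) knob net (np.float64(-0.41605122328030864), np.float64(0.07374567632505888)) (np.float64(-0.4164209587202957), np.float64(0.066983924205142))
(0.84, [354.3, 168.6, 386.1, 221.1], array([194.7885, 371.2574]))
lever [0.4658 0.1752 1.3036] [[ 0.0539 -1.2611]
 [-0.1209 -2.046 ]
 [ 1.6233  0.535 ]
 [ 2.3683  1.3905]
 [ 1.1537  0.2215]
 [-0.2093 -0.4014]]
[196.5539 190.6389]
[217.3791 198.054 ]
[161.9233 181.135 ]
[214.9336 195.0771]
[157.9094 178.1364]
it knows: eye_bore, fixture, hub_bore, layout_board, lever_balance, lock_knob, lock_ring, long_nose_pliers_mid, pin_tip, post_tip, ring_axis, screwdriver_red_mid, solder_tin_mid
top lever_balance 0.97 [151.6, 173.7, 225.3, 204.1] 764
it knows: eye_bore, fixture, hub_bore, layout_board, lever_balance, lock_knob, lock_ring, long_nose_pliers_mid, pin_tip, post_tip, ring_axis, screwdriver_red_mid, solder_tin_mid
scene lever_balance 0.61 [264.3, 251.8, 286.1, 316.8] 788
```

Emit:
{"name": "apply_moves", "arguments": {"commands": [[0, 0, 0.006, 0.03, 0.036, 0, 55], [0, 0, 0.012, 0.06, 0.073, 0, 55], [0, 0, 0.018, 0.09, 0.11, 0, 55], [0, 0, 0.024, 0.12, 0.146, 0, 55], [0, 0, 0.03, 0.15, 0.183, 0, 55]]}}

```text
time: 2.15
tool_pos: [0.329, -0.3372, 0.2051]
ee_rot: [3.141, 0.002, 0.359]
wrist_force: [1.3, 1.0, 0.4]
width: 0.057
finger_force: 0.0
```

Emit:
{"name": "apply_moves", "arguments": {"commands": [[0, 0, 0, 0.03, 0.037, -0.01, 55], [0, 0, 0, 0.06, 0.073, -0.03, 55], [0, 0, 0, 0.09, 0.11, -0.06, 55], [0, 0, 0, 0.09, 0.11, -0.09, 55], [0, 0, 0, 0.09, 0.11, -0.105, 55]]}}

```text
time: 2.65
tool_pos: [0.4197, -0.2239, 0.0974]
ee_rot: [-3.138, 0.002, 0.368]
wrist_force: [0.6, 0.5, 0.1]
width: 0.0515
finger_force: 0.0
```

```bash
python3 - <<'E'
from h import *
np.set_printoptions(precision=4,suppress=True)
o=get_obs();print(o['time'],o['joint_positions'],o['tool_pos'],o['ee_rot'],o['width'])
S=snap("scene");T=snap("top")
a=cv2.resize(T["pixels"][150:240,315:425],None,fx=5,fy=5,interpolation=cv2.INTER_CUBIC)
b=cv2.resize(S["pixels"][120:210,205:285],None,fx=5,fy=5,interpolation=cv2.INTER_CUBIC)
im=np.zeros((450,800,3),np.uint8); im[:450,:400]=a[:,100:500]; im[:450,400:800]=b
cv2.imwrite("pics/crop2.png",im[:,:,::-1])
E
```

```text
2.65 [-0.6094 -0.0274  1.7051  0.0001  1.4686  0.5938] [ 0.4197 -0.2239  0.0974] [-3.1377  0.0025  0.3676] 0.051547863711728384
```

View pics/crop2.png

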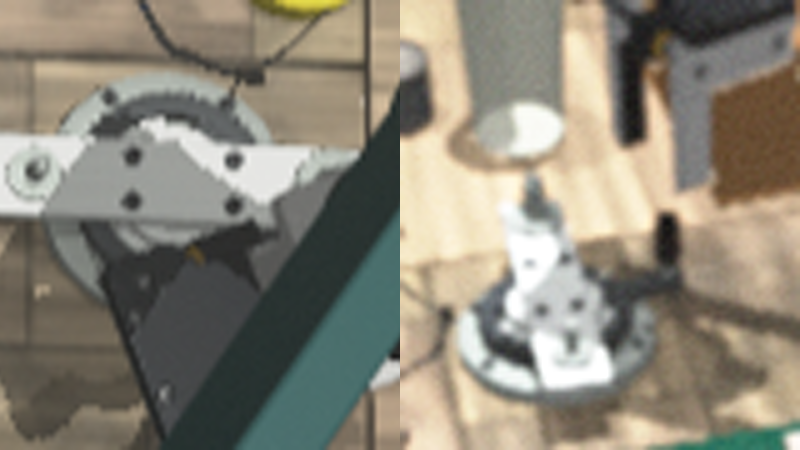

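Emit:
{"name": "apply_moves", "arguments": {"commands": [[0, 0, 0, 0, -0.002, -0.02, 55], [0, 0, 0, 0, -0.002, -0.042, 55], [0, 0, 0, 0, -0.002, -0.064, 55], [0, 0, 0, 0, -0.002, -0.064, 30], [0, 0, 0, 0, -0.002, -0.064, 5]]}}

```text
time: 3.25
tool_pos: [0.4207, -0.2294, 0.0377]
ee_rot: [3.14, -0.001, 0.363]
wrist_force: [1.0, 0.3, 0.7]
width: 0.039
finger_force: 0.0
```

Emit:
{"name": "apply_moves", "arguments": {"commands": [[0, 0, 0, 0, 0, 0, 5], [0, 0, 0, 0, 0, 0, 5], [0, 0, 0, 0, 0, 0, 5], [0, 0, 0, 0, 0, 0, 5], [0, 0, 0, 0, 0, 0, 5]]}}

```text
time: 3.75
tool_pos: [0.4205, -0.2288, 0.0377]
ee_rot: [3.141, -0.001, 0.364]
wrist_force: [-2.3, 2.4, 5.5]
width: 0.015
finger_force: 30.0
```

Emit:
{"name": "apply_moves", "arguments": {"commands": [[0, 0, -0.12, -0.0028, 0.0082, 0, 5], [0, 0, -0.24, -0.0047, 0.0166, 0, 5], [0, 0, -0.36, -0.0055, 0.0253, 0, 5], [0, 0, -0.48, -0.0052, 0.0339, 0, 5], [0, 0, -0.6, -0.004, 0.0425, 0, 5]]}}

```text
time: 4.25
tool_pos: [0.4187, -0.1876, 0.0377]
ee_rot: [3.139, -0.007, -0.241]
wrist_force: [5.3, -2.5, -2.3]
width: 0.0154
finger_force: 30.0
```

Emit:
{"name": "apply_moves", "arguments": {"commands": [[0, 0, -0.12, 0.0023, 0.0084, 0, 5], [0, 0, -0.24, 0.0056, 0.0164, 0, 5], [0, 0, -0.35, 0.0094, 0.0233, 0, 5], [0, 0, -0.35, 0.0094, 0.0233, 0, 5], [0, 0, -0.35, 0.0094, 0.0233, 0, 5]]}}

```text
time: 4.75
tool_pos: [0.4294, -0.1646, 0.0378]
ee_rot: [-3.14, -0.01, -0.586]
wrist_force: [6.4, -2.9, -1.4]
width: 0.0154
finger_force: 30.0
```

```bash
python3 - <<'E'
from h import *
np.set_printoptions(precision=4,suppress=True)
o=get_obs();print(o)
d=o['tool_pos'][:2]-[.4872,-.2011];print(np.arctan2(d[1],-d[0]),np.hypot(*d))
S=snap("scene");T=snap("top")
a=cv2.resize(T["pixels"][150:240,315:425],None,fx=5,fy=5,interpolation=cv2.INTER_CUBIC)
b=cv2.resize(S["pixels"][120:210,205:285],None,fx=5,fy=5,interpolation=cv2.INTER_CUBIC)
im=np.zeros((450,800,3),np.uint8); im[:450,:400]=a[:,100:500]; im[:450,400:800]=b
cv2.imwrite("pics/crop3.png",im[:,:,::-1])
E
```

```text
{'time': 4.75, 'joint_positions': array([-0.4895, -0.023 ,  1.8261,  0.0002,  1.3284,  1.6672]), 'qvel': array([-0.0029, -0.0006, -0.0004,  0.001 ,  0.0022, -0.0004]), 'joint_torque': array([  0.0488, -27.2021, -25.0868,  -0.3271,   2.1171,  -0.0069]), 'tool_pos': array([ 0.4294, -0.1646,  0.0378]), 'ee_rot': array([-3.1404, -0.01  , -0.586 ]), 'wrist_force': array([ 6.3954, -2.8985, -1.3575]), 'wrist_torque': array([-0.3678, -1.1228,  0.0013]), 'finger_force': 29.999472137997145, 'width': 0.015430038755558546}
0.5640006299510607 0.0683464017109495
```

View pics/crop3.png

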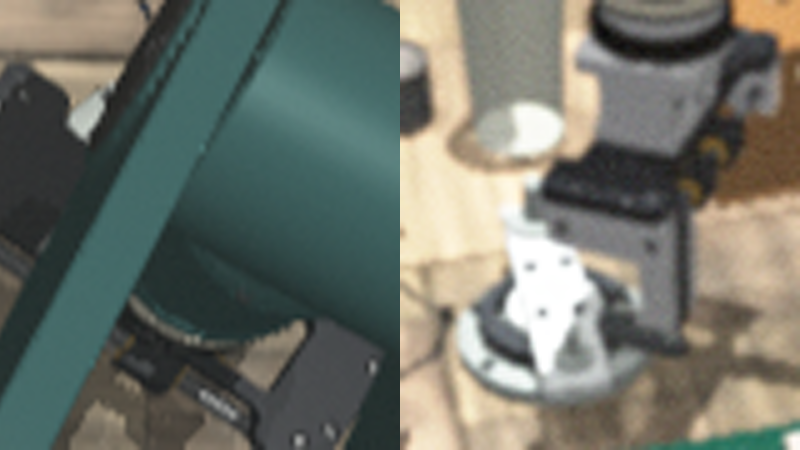

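Emit:
{"name": "apply_moves", "arguments": {"commands": [[0, 0, -0.03, 0.0012, 0.0018, 0, 5], [0, 0, -0.05, 0.0021, 0.003, 0, 5], [0, 0, -0.05, 0.0021, 0.003, 0, 5], [0, 0, -0.05, 0.0021, 0.003, 0, 5], [0, 0, -0.05, 0.0021, 0.003, 0, 5]]}}

```text
time: 5.35
tool_pos: [0.431, -0.1624, 0.0378]
ee_rot: [3.141, -0.01, -0.636]
wrist_force: [4.6, -4.3, -2.1]
width: 0.0153
finger_force: 30.0
```

Emit:
{"name": "apply_moves", "arguments": {"commands": [[0, 0, 0, 0, 0, 0, 35], [0, 0, 0, 0, 0, 0, 35], [0, 0, 0, 0, 0, 0, 35], [0, 0, 0, 0, 0, 0.03, 35], [0, 0, 0, 0, 0, 0.075, 35]]}}

```text
time: 5.85
tool_pos: [0.425, -0.1585, 0.1088]
ee_rot: [3.14, 0.009, -0.636]
wrist_force: [0.3, -0.5, -0.2]
width: 0.0329
finger_force: 0.0
```

Emit:
{"name": "apply_moves", "arguments": {"commands": [[0, 0, 0.12, 0.015, 0.03, 0.03, 45], [0, 0, 0.25, 0.035, 0.065, 0.045, 45], [0, 0, 0.38, 0.055, 0.1, 0.045, 45], [0, 0, 0.52, 0.06, 0.14, 0.045, 45], [0, 0, 0.66, 0.06, 0.18, 0.045, 45]]}}

```text
time: 6.35
tool_pos: [0.4881, 0.0217, 0.1564]
ee_rot: [3.142, -0.0, 0.029]
wrist_force: [-0.1, -0.3, 0.2]
width: 0.0422
finger_force: 0.0
```

Emit:
{"name": "apply_moves", "arguments": {"commands": [[0, 0, 0.14, -0.003, 0.03, 0, 45], [0, 0, 0.28, -0.008, 0.065, 0, 45], [0, 0, 0.42, -0.012, 0.1, 0, 45], [0, 0, 0.56, -0.018, 0.13, 0, 45], [0, 0, 0.7, -0.024, 0.155, 0, 45]]}}

```text
time: 6.85
tool_pos: [0.463, 0.1768, 0.1562]
ee_rot: [-3.141, 0.0, 0.731]
wrist_force: [0.4, -0.3, 0.3]
width: 0.0424
finger_force: 0.0
```

```bash
python3 - <<'E'
from h import *
np.set_printoptions(precision=4,suppress=True)
o=get_obs();print(o['time'],o['joint_positions'],o['tool_pos'],o['ee_rot'],o['width'])
S=snap("scene");T=snap("top")
save(S,"s4.png")
a=cv2.resize(T["pixels"][150:240,325:425],None,fx=5,fy=5,interpolation=cv2.INTER_CUBIC)
b=cv2.resize(S["pixels"][180:330,220:320],None,fx=3,fy=3,interpolation=cv2.INTER_CUBIC)
im=np.zeros((450,800,3),np.uint8); im[:450,:500]=a; im[:450,500:800]=b
cv2.imwrite("pics/crop4.png",im[:,:,::-1])
for k in ("post_tip","pin_tip","fixture","lock_knob"):
    for c in("top","scene"):
        d=place_of(c,k); print(k,c,d and (d[0]["score"],d[0]["pixel"]))
E
```

```text
6.85 [ 0.2502 -0.0189  1.5777  0.0001  1.5833  1.0903] [0.463  0.1768 0.1562] [-3.1413  0.0004  0.7307] 0.04243538687086842
post_tip top (0.95, [405.3, 187.3])
post_tip scene (0.59, [232.1, 157.1])
pin_tip top []
pin_tip scene (0.81, [241.4, 185.5])
fixture top (0.8, [365.2, 189.0])
fixture scene (0.92, [237.2, 189.0])
lock_knob top (0.83, [353.0, 208.7])
lock_knob scene (0.71, [255.8, 179.9])
```

View pics/crop4.png

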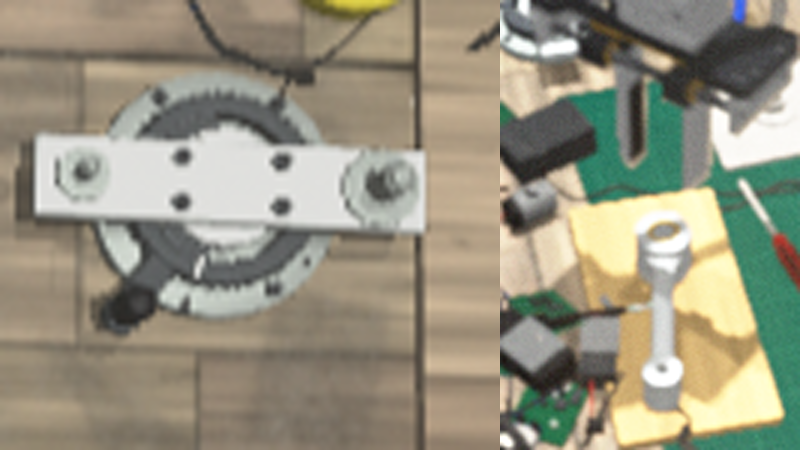

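```bash
python3 - <<'E'
from fit import *
np.set_printoptions(precision=4,suppress=True)
S=snap("scene");T=snap("top")
a=.071;b=.063
obs=[(T,(0,-.065,a),(405,186),1),(T,(0,.065,b),(342.5,183.2),1),(S,(0,-.065,a),(232,156.6),1),(S,(0,.065,b),(240.5,185.8),1),(T,(0,0,0),(364.5,189.5),.5),(S,(0,0,0),(236,189.3),.5),
(T,(0,-.065,.04),(401.5,187.2),1),(T,(0,.065,.04),(341.2,184.5),1)]
for o in(obs,[x for x in obs if x[0] is T],[x for x in obs if x[0] is S]):
    x,r=fitfix(S,T,o);print("fix",x,r)
for c in (x, (.4886,-.2055,0),(.4872,-.2011,0)):
    def ang(p):
        d=p[:2]-c[:2]; return np.arctan2(d[1],-d[0]),np.hypot(*d)
    print("black",ang(ray(T,(362,210.6),.014)),"white",ang(ray(T,(365,203),.026)),"knob",ang(ray(T,(353,208.7),.05)))
# gripped circle fit
E
```

```text
fix [ 0.4858 -0.2036 -0.0137] [-0.0492 -0.9288  0.17   -0.18    0.0701 -1.129  -0.7271 -0.837   0.859
  0.0481  0.5675 -0.221  -1.2409  0.5186 -0.413   0.5398]
fix [ 0.4858 -0.2041 -0.0201] [ 0.1777 -0.7168  0.4025 -0.3589  0.9648  0.0554 -1.0221  0.7234 -0.1864
  0.3654]
fix [ 0.486  -0.1993  0.0039] [-0.1607 -0.2237 -0.1096  0.0781  0.6564  0.2421]
black (np.float64(0.16172676430925675), np.float64(0.05126694353412397)) white (np.float64(0.12497710086036468), np.float64(0.03537641387528044)) knob (np.float64(0.6028104701370117), np.float64(0.06294805618672893))
black (np.float64(0.26553593368318723), np.float64(0.055084440101392754)) white (np.float64(0.2746437061298907), np.float64(0.039122633060067684)) knob (np.float64(0.6561153642791754), np.float64(0.06866641372864321))
black (np.float64(0.19190591188234943), np.float64(0.05272167847591414)) white (np.float64(0.16963984948927419), np.float64(0.03678440744316089)) knob (np.float64(0.6155604510941128), np.float64(0.06492629241210075))
```

Emit:
{"name": "apply_moves", "arguments": {"commands": [[0, 0, 0.145, 0.001, -0.002, 0, 45], [0, 0, 0.29, 0.001, -0.002, -0.02, 45], [0, 0, 0.43, 0.001, -0.002, -0.04, 45], [0, 0, 0.573, 0.001, -0.002, -0.06, 45], [0, 0, 0.573, 0.001, -0.002, -0.08, 45]]}}

```text
time: 7.95
tool_pos: [0.4648, 0.1729, 0.0758]
ee_rot: [3.141, -0.0, 1.298]
wrist_force: [-0.2, 0.3, -0.5]
width: 0.0421
finger_force: 0.0
```

```bash
python3 - <<'E'
from h import *
np.set_printoptions(precision=4,suppress=True)
o=get_obs();print(o['time'],o['tool_pos'],o['ee_rot'],o['width'])
S=snap("scene")
b=cv2.resize(S["pixels"][200:330,220:330],None,fx=4,fy=4,interpolation=cv2.INTER_CUBIC)
cv2.imwrite("pics/crop5.png",b[:,:,::-1])
E
```

```text
7.95 [0.4648 0.1729 0.0758] [ 3.1412 -0.0001  1.2984] 0.04214154726874607
```

View pics/crop5.png

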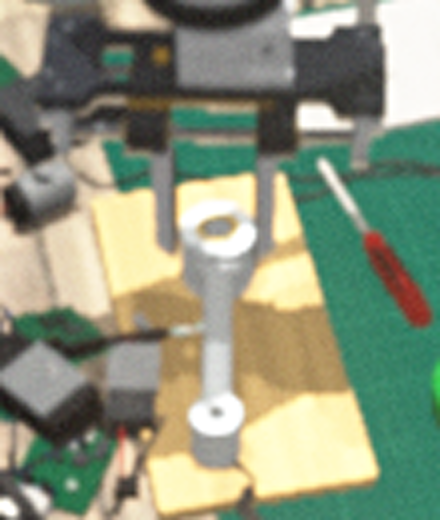

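Emit:
{"name": "apply_moves", "arguments": {"commands": [[0, 0, 0.004, -0.001, 0.001, -0.02, 45], [0, 0, 0.004, -0.001, 0.001, -0.04, 45], [0, 0, 0.004, -0.001, 0.001, -0.057, 45], [0, 0, 0.004, -0.001, 0.001, -0.057, 45], [0, 0, 0.004, -0.001, 0.001, -0.057, 5]]}}

```text
time: 8.5
tool_pos: [0.464, 0.1741, 0.02]
ee_rot: [3.141, -0.0, 1.3]
wrist_force: [0.6, -0.6, -0.2]
width: 0.0369
finger_force: 0.0
```

Emit:
{"name": "apply_moves", "arguments": {"commands": [[0, 0, 0, 0, 0, 0, 5], [0, 0, 0, 0, 0, 0, 5], [0, 0, 0, 0, 0, 0, 5], [0, 0, 0, 0, 0, 0, 5], [0, 0, 0, 0, 0, 0, 5]]}}

```text
time: 9.0
tool_pos: [0.4645, 0.1743, 0.0207]
ee_rot: [3.14, -0.001, 1.301]
wrist_force: [-0.4, 0.2, 5.2]
width: 0.0158
finger_force: 29.9
```

Emit:
{"name": "apply_moves", "arguments": {"commands": [[0, 0, 0, 0, 0, 0.008, 5], [0, 0, 0, 0, 0, 0.02, 5], [0, 0, 0, 0, -0.003, 0.032, 5], [0, 0, 0, 0, -0.008, 0.034, 5], [0, 0, 0, 0, -0.016, 0.034, 5]]}}

```text
time: 9.5
tool_pos: [0.4642, 0.1579, 0.0543]
ee_rot: [3.14, -0.001, 1.301]
wrist_force: [-0.1, -0.2, -5.7]
width: 0.016
finger_force: 29.9
```

```bash
python3 - <<'E'
from h import *
np.set_printoptions(precision=4,suppress=True)
o=get_obs();print(o)
S=snap("scene")
b=cv2.resize(S["pixels"][190:330,220:330],None,fx=4,fy=4,interpolation=cv2.INTER_CUBIC)
cv2.imwrite("pics/crop6.png",b[:,:,::-1])
E
```

```text
{'time': 9.5, 'joint_positions': array([ 0.2123,  0.0356,  1.7319, -0.0001,  1.3726,  0.4818]), 'qvel': array([-0.1717, -0.0506,  0.0854, -0.0084, -0.0042, -0.1627]), 'joint_torque': array([  0.9107, -32.3594, -31.1102,   0.1518,  -0.013 ,   0.1614]), 'tool_pos': array([0.4642, 0.1579, 0.0543]), 'ee_rot': array([ 3.1402, -0.0006,  1.3012]), 'wrist_force': array([-0.1059, -0.2005, -5.6912]), 'wrist_torque': array([-0.1066, -0.0969, -0.0008]), 'finger_force': 29.861769676208496, 'width': 0.01600920044265579}
```

View pics/crop6.png

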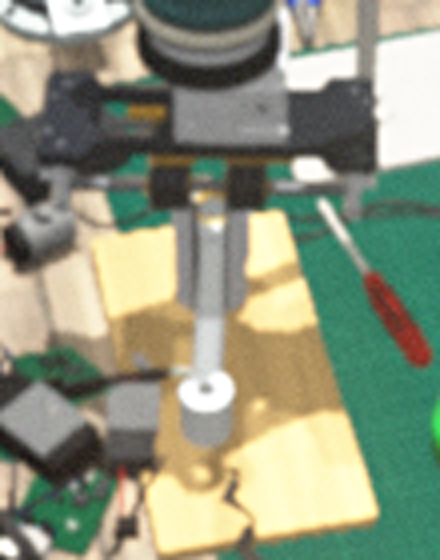

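Emit:
{"name": "apply_moves", "arguments": {"commands": [[0, 0, 0, 0, -0.03, 0.005, 5], [0, 0, 0, 0, -0.06, 0.025, 5], [0, 0, 0.06, 0.005, -0.09, 0.05, 5], [0, 0, 0.12, 0.01, -0.12, 0.075, 5], [0, 0, 0.18, 0.015, -0.15, 0.085, 5]]}}

```text
time: 10.05
tool_pos: [0.4797, 0.0065, 0.1409]
ee_rot: [3.138, 0.0, 1.483]
wrist_force: [0.7, -0.1, -5.6]
width: 0.0162
finger_force: 29.9
```

Emit:
{"name": "apply_moves", "arguments": {"commands": [[0, 0, 0.03, 0.002, -0.035, 0.004, 5], [0, 0, 0.06, 0.004, -0.07, 0.004, 5], [0, 0, 0.078, 0.006, -0.105, 0.004, 5], [0, 0, 0.078, 0.007, -0.14, 0.004, 5], [0, 0, 0.078, 0.007, -0.17, 0.004, 5]]}}

```text
time: 10.55
tool_pos: [0.4848, -0.1639, 0.1415]
ee_rot: [-3.14, -0.0, 1.557]
wrist_force: [0.0, 0.2, -5.4]
width: 0.0161
finger_force: 29.9
```

Emit:
{"name": "apply_moves", "arguments": {"commands": [[0, 0, 0, 0, -0.02, 0, 5], [0, 0, 0, 0, -0.04, 0, 5], [0, 0, 0, 0, -0.053, 0, 5], [0, 0, 0, 0, -0.062, 0, 5], [0, 0, 0, 0, -0.062, 0, 5]]}}

```text
time: 11.05
tool_pos: [0.4854, -0.2246, 0.142]
ee_rot: [-3.141, -0.0, 1.557]
wrist_force: [-0.6, 0.4, -5.3]
width: 0.016
finger_force: 29.9
```

```bash
cat > chk.py <<'E'
from h import *
import sys
np.set_printoptions(precision=4,suppress=True)
o=get_obs();print({k:o[k] for k in('time','tool_pos','ee_rot','wrist_force','wrist_torque','width','finger_force')})
S=snap("scene");T=snap("top")
a=cv2.resize(T["pixels"][150:240,315:425],None,fx=4,fy=4,interpolation=cv2.INTER_CUBIC)
b=cv2.resize(S["pixels"][100:220,200:290],None,fx=4,fy=4,interpolation=cv2.INTER_CUBIC)
im=np.zeros((480,800,3),np.uint8); im[:360,:440]=a; im[:480,440:800]=b
cv2.imwrite("pics/"+sys.argv[1],im[:,:,::-1])
t=o['tool_pos'];y=o['ee_rot'][2];zu=t[2]-.0087
for k,d,z in(('hub_bore',-.045,zu),('eye_bore',.085,zu),('lever_balance',0,zu+.02),('post_tip',None,.071),('pin_tip',None,.063)):
    for c,s in(("scene",S),("top",T)):
        m=place_of(c,k); 
        e=None if d is None else np.array([t[0]+d*np.cos(y),t[1]+d*np.sin(y),z])
        print(k,c,"exp",e,None if e is None else proj(s,e)[0],[(round(q["score"],2),np.round(q["pixel"],1),ray(s,q["pixel"],z)[:2]) for q in m[:2]])
E
python3 chk.py c7.png
```

```text
{'time': 11.05, 'tool_pos': array([ 0.4854, -0.2246,  0.142 ]), 'ee_rot': array([-3.1408, -0.0004,  1.5575]), 'wrist_force': array([-0.5756,  0.3618, -5.3389]), 'wrist_torque': array([-0.0163, -0.1082,  0.0145]), 'width': 0.01598794585582618, 'finger_force': 29.8612841963768}
hub_bore scene exp [ 0.4848 -0.2696  0.1333] [230.679  136.6441] [(0.82, array([228.2, 137.8]), array([ 0.4924, -0.2654])), (0.65, array([228.9, 154.3]), array([ 0.5036, -0.1855]))]
hub_bore top exp [ 0.4848 -0.2696  0.1333] [415.9693 179.211 ] []
eye_bore scene exp [ 0.4865 -0.1396  0.1333] [238.3659 163.2064] [(0.8, array([240. , 163.3]), array([ 0.4825, -0.1382]))]
eye_bore top exp [ 0.4865 -0.1396  0.1333] [349.5883 176.2291] [(0.74, array([214.8, 240.2]), array([0.3541, 0.1168])), (0.56, array([349.6, 177.3]), array([ 0.4844, -0.1396]))]
lever_balance scene exp [ 0.4854 -0.2246  0.1533] [232.7747 139.1575] []
lever_balance top exp [ 0.4854 -0.2246  0.1533] [396.1768 176.0467] [(0.75, array([395.9, 177.4]), array([ 0.4827, -0.224 ]))]
post_tip scene exp None None [(0.58, array([229. , 156.1]), array([ 0.4939, -0.2676])), (0.43, array([276.7, 286. ]), array([0.4746, 0.2373]))]
post_tip top exp None None [(0.64, array([217.6, 241.2]), array([0.3552, 0.1194]))]
pin_tip scene exp None None [(0.9, array([241.3, 187.6]), array([ 0.4848, -0.1264]))]
pin_tip top exp None None [(0.86, array([343.9, 184.9]), array([ 0.4827, -0.1413]))]
```

View pics/c7.png

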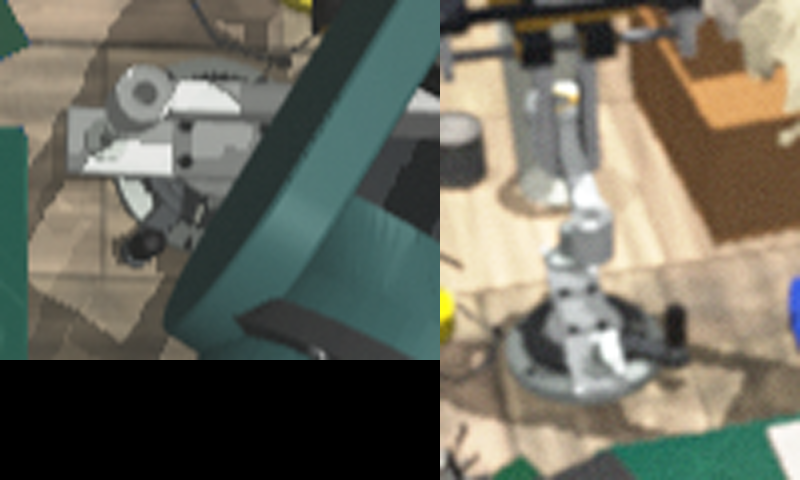

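Emit:
{"name": "apply_moves", "arguments": {"commands": [[0, 0, 0, 0.001, 0, -0.01, 5], [0, 0, 0, 0.001, 0, -0.02, 5], [0, 0, 0, 0.001, 0, -0.03, 5], [0, 0, 0, 0.001, 0, -0.036, 5], [0, 0, 0, 0.001, 0, -0.036, 5]]}}

```text
time: 12.15
tool_pos: [0.4856, -0.2233, 0.1044]
ee_rot: [-3.138, -0.002, 1.559]
wrist_force: [0.4, -0.5, -6.0]
width: 0.0157
finger_force: 29.9
```

Emit:
{"name": "apply_moves", "arguments": {"commands": [[0, 0, 0, 0, 0, 0, 5], [0, 0, 0, 0, 0, 0, 5], [0, 0, 0, 0, 0, 0, 5], [0, 0, 0, 0, 0, 0, 5], [0, 0, 0, 0, 0, 0, 5]]}}

```text
time: 12.65
tool_pos: [0.4868, -0.224, 0.1068]
ee_rot: [3.141, 0.0, 1.559]
wrist_force: [0.8, 0.1, -5.7]
width: 0.0161
finger_force: 29.9
```

```bash
python3 chk.py c8.png
```

```text
{'time': 12.65, 'tool_pos': array([ 0.4868, -0.224 ,  0.1068]), 'ee_rot': array([3.141 , 0.0004, 1.5588]), 'wrist_force': array([ 0.8059,  0.0912, -5.713 ]), 'wrist_torque': array([-0.1187, -0.0768, -0.0141]), 'width': 0.016054549974740033, 'finger_force': 29.860989153385162}
hub_bore scene exp [ 0.4863 -0.269   0.0981] [230.9636 147.4729] []
hub_bore top exp [ 0.4863 -0.269   0.0981] [409.5144 181.9198] []
eye_bore scene exp [ 0.4879 -0.139   0.0981] [238.612  174.3599] [(0.54, array([237.6, 176.1]), array([ 0.4918, -0.1321]))]
eye_bore top exp [ 0.4879 -0.139   0.0981] [345.928  179.1517] [(0.83, array([345.1, 178.5]), array([ 0.4892, -0.1373]))]
lever_balance scene exp [ 0.4868 -0.224   0.1181] [233.0579 150.2974] [(0.7, array([234.8, 150.8]), array([ 0.4827, -0.2204]))]
lever_balance top exp [ 0.4868 -0.224   0.1181] [390.4165 178.9898] [(0.59, array([390.2, 183.3]), array([ 0.4781, -0.2235]))]
post_tip scene exp None None [(0.78, array([231.6, 154.2]), array([ 0.4851, -0.2752]))]
post_tip top exp None None [(0.21, array([219.5, 240.2]), array([0.3574, 0.1156]))]
pin_tip scene exp None None [(0.78, array([239.5, 184.8]), array([ 0.4873, -0.1395]))]
pin_tip top exp None None [(0.69, array([344.1, 185.3]), array([ 0.4819, -0.1417]))]
```

View pics/c8.png

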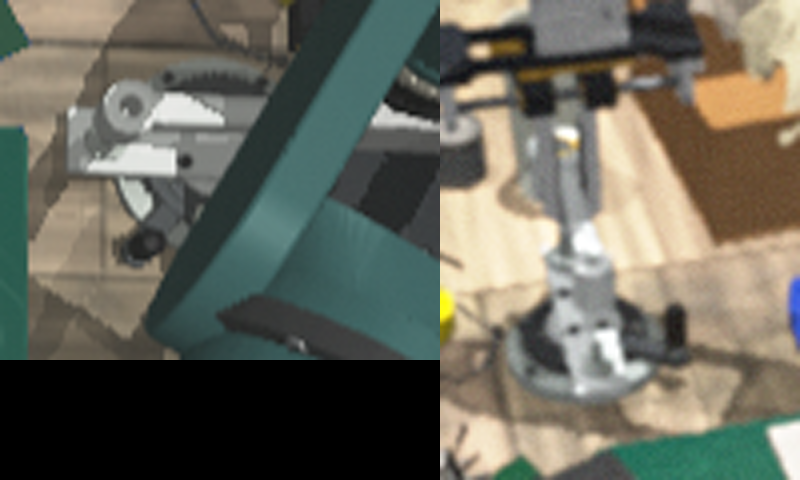

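```bash
python3 -c "
from bench import *
print(close_job())"
```

```text
the job is handed in; nothing more can be done
None
```

I turned the lock ring until its white line met the black line (within about 0.04 rad in the picture). I then handed in with the lever held at its balance point, about level and roughly 27 mm above the post. By my measurements both bores line up with the post and pin to about 3 mm; `close_job()` gave no verdict.

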